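Seat the notched tube block in the dry-block heater

TASK

Fit the notched aluminium tube block into the empty well of the dry-block heater: take it by its grip, turn it so that its notch meets the rib on the well's wall, lower it (do not drop it) until it sits flat on the well's floor, and let go. Leave the plain square block and the round block standing where they are.

Things in the scene. Friction and masses are not known exactly. Their poses are not given: they have to be found in the camera images.
- notched_block: Loose aluminium tube block, 64 x 64 x 45 mm tall, 0.3 to 0.5 kg, dark round holes on top. Full-height notch in the middle of its -x side, 26 mm wide (y), 22 mm deep (x). Black upright grip bar on the centre of its top, 14 mm thick (x), 44 mm long (y), from 45 to 85 mm above the underside: pinch its thickness. Origin: centre of the underside of the 64 mm square; z up.
- heater: Fixed white box, 91 mm tall. Origin: on the bench below the well's centre, z up. Box spans x -70 to 70, y -70 to 170 mm (panel at +y). Square well 76 x 76 mm, floor 55 mm over the bench, mouth flared to 88 mm in the top 6 mm. Rib on the middle of its -x wall: 10 mm wide (y), 18 mm into the well, from floor to 85 mm over the bench. Block fits only with its x axis along the heater's, 6 mm play.
- plain_block: Bystander: loose aluminium tube block, 64 x 64 x 45 mm tall, without a notch, with the same black grip bar on top (to 85 mm). Origin: centre of the underside, z up. It cannot pass the rib; leave it where it is.
- round_block: Bystander: loose round aluminium tube block, 68 mm across, 45 mm tall, with the same black grip bar on top (to 85 mm). Origin: centre of the underside, z up. Leave it where it is.
Mind the look-alikes: they are no part of the job. What is shaped like the notched_block but orange is not meant.

How it is judged (in metres and radians):
At the end, for the whole second after the job is handed in: The notched block is at rest in the well, level within 4.5 degrees, underside within 6 mm of the floor, centre within 15 mm of the well's centre, x axis within 17 degrees of the heater's, notch over the rib; the plain and round blocks are within 30 mm of where they stood (z of notched_block in the frame of heater between 0.05 and 0.061 m and horizontal distance between notched_block and heater below 0.015 m and angle between the x axis of notched_block and the x axis of heater, either way round below 0.3 rad and angle between notched_block's own z axis and vertical below 0.08 rad and linear speed of notched_block below 0.02 m/s and angular speed of notched_block below 0.1 rad/s and distance of each of plain_block, round_block from where it was at the start of the episode below 0.03 m); the robot touches nothing.
It fails at once if the notched block is dropped into the well (moves faster than 0.6 m/s there, as after a fall of about 20 mm) (horizontal distance between notched_block and heater below 0.03 m and z of notched_block in the frame of heater below 0.095 m and linear speed of notched_block above 0.6 m/s).
It fails at once if the plain block or the round block is shifted by more than 30 mm (distance of any of plain_block, round_block from where it was at the start of the episode above 0.03 m).
It also fails if it takes over 38 s, if anything falls off the work surface, if the arm or the gripper's body presses on something with over 40 N, if the wrist force passes 120 N, or if a joint passes its speed limit or range.

ROBOT

A 7-joint arm with a two-finger parallel gripper is mounted at the origin on the work surface. World frame = base frame: x ahead of the robot, y to its left, z up, the work surface at z = 0. Lengths are in m, angles in degrees, forces in N, time in s.
With the tool pointing down it reaches from about 0.425 to 0.875 m from the base axis. Payload 4.7 kg.
Tool frame: the origin (TCP) lies on the centre line of the jaws, within the pads' length; the fingertips stand 8 mm ahead of it and the grasp point (between the pads) lies 11 mm behind it; z points along the fingers, y is the direction in which the jaws open and shut (so a half turn about z gives the same grasp; the last joint's range is limited). The gripper opens to 87 mm and grips with 3 to 60 N. Pads are 19 mm wide; open, the fingers measure 117 mm over their backs; the gripper's body (75 mm by 190 mm) begins 51 mm behind the grasp point.
Start: joints at [72.428, 18.392, -4.016, 83.108, 1.295, 78.541, -3.26], TCP at [0.205, -0.617, 0.231] pointing down, gripper open.
Joint ranges: [-163.93, 163.93], [-17.29, 119.83], [-79.2, 71.16], [3.27, 140.29], [-89.18, 269.18], [5.43, 117.66], [-154.24, 154.24]. Speed limits (degrees/s): [147.25, 147.25, 180, 180, 180, 180, 180].

INTERFACE

Orientations are given as [roll, pitch, yaw] about the fixed x, y, z axes, in that order (R = Rz(yaw) Ry(pitch) Rx(roll)).
In Python, from cell import status, vision, workorder gives the robot as it stands.
- The arm moves only by the tool step_arm, never from a script. Its argument "series" is a list of rows, each an object of numbers: "ax", "ay", "az": the turn, a rotation vector about the world's x, y, z in degrees; "x", "y", "z": the shift along the world's x, y, z in m; "claw": the opening in per cent of the stroke, from 0 (shut) to 100 (fully open). In form: [{"ax": .., "ay": .., "az": .., "x": .., "y": .., "z": .., "claw": ..}, ...]. A call has 1 to 12 rows; each row is the pose to reach, as a shift and turn from the pose commanded when the call began; what a row does not reach only later rows make up. A row lasts 1/10 s, in which the tool goes at most 50 mm and 8.59 degrees, less where a joint would pass 70% of its speed; a pose out of reach is approached as far as the arm can. A call with a gripper value outside its range is refused whole. The fingers move at their own pace and stop on an object; "squeeze" is the grip in N (left out, the last holds). Time passes only in rows, so rows that repeat a pose let the fingers close. It gives the time, the measured TCP pose, the force and the opening at its end, in the units of the state.
- status.get_obs(): the state, without advancing time (a new reading comes with each control period).
- vision.read_camera(name): name is "scene" or "top" or "wrist"; returns the picture (480x640x3 uint8, red, green, blue); there is no depth.
- vision.camera_params(name): a dict with "fovy" (degrees; the focal length in pixels is half the picture's height over the tangent of half this angle, whatever the lens; pixels are square), "cx", "cy" (the principal point, pixels), "eye" and "orientation" of the camera in the world; the wrist camera has in their place "tool_from_camera" (4x4, takes a point from camera to tool coordinates, whose origin is the TCP and whose axes are the flange's). Camera axes: x right, y down, z forward; pixel columns grow to the right and rows downward; lengths in m; the calibration is good to about 2 mm. A picture is of the moment at which its call begins: read the wrist's pose just before it. camera_params takes no time and is no camera call.
- workorder.sign_off(): hands the job in, once; it reports no verdict.
The state is a dict: "time_s": time; "qpos": joint angles; "joint_velocities": joint speeds; "effort": joint torques, N m; "tool_pos": TCP position; "tool_rot": TCP orientation; "force": force on the tool from outside, world axes, zero at the start; "wrist_torque": the same for the moment, N m; "grip_width": finger opening in m.
Only numpy, scipy, OpenCV 4.12 (cv2) and the standard library are available. Lean on these libraries where they do the work, as an engineer would, in place of code of your own. Each camera call takes 0.05 s, during which the arm holds its last target.

## Working session

There is one attempt and no reset: what is moved stays moved. The work goes in short steps, Python scripts to look and compute and a tool call to move; the robot and the scene stay as the last step left them, time stands still between calls to the robot, and variables do not carry over. Pictures are saved under pics/ and viewed, and the job is handed in when it is done.

Besides the shell and the picture viewer there is one more tool, called after "Call:" as name([rows], argument=value, ...), one row to a line, values as JSON. step_arm: Moves the arm, as the interface text tells. Its arguments: {"type":"object","properties":{"series":{"type":"array"},"squeeze":{"type":"number"}},"required":["series"]}

```bash
mkdir -p pics; python3 - <<'E'
from cell import status, vision
import cv2
print(status.get_obs())
for n in ("scene","top","wrist"):
    im=vision.read_camera(n); cv2.imwrite(f"pics/{n}0.png",im[:,:,::-1]); print(n,vision.camera_params(n))
E
```

```text
{'time_s': 0.0, 'qpos': array([72.4268898 , 18.440699  , -4.01424813, 83.17482245,  1.29392996,
       78.53901945, -3.26148854]), 'joint_velocities': array([-0.047166  ,  0.03551505,  0.03897875, -0.07438431,  0.03340825,
       -0.00029714, -0.04478485]), 'effort': array([-5.63802660e-04, -4.91289818e+01, -4.04384863e-01, -3.12525916e+01,
       -6.38285000e-02,  4.36381018e-02,  1.84329087e-04]), 'tool_pos': array([ 0.20474643, -0.61635424,  0.22944341]), 'tool_rot': array([-1.79890635e+02,  4.99759299e-03,  1.83799429e+01]), 'force': array([-0.16950244, -0.1123    ,  0.04376468]), 'wrist_torque': array([ 0.02078924,  0.02793827, -0.00247616]), 'grip_width': 0.08721923499512063}
scene {'fovy': 56.091956452918865, 'cx': 320.12423294821014, 'cy': 234.47471607535087, 'eye': array([ 0.76727617, -0.49092123,  0.51031071]), 'orientation': array([-132.78766177,   -0.92627622,   29.76029877])}
top {'fovy': 53.7424849378543, 'cx': 314.55985970460813, 'cy': 238.27309873345445, 'eye': array([ 0.38191267, -0.01614215,  0.92776359]), 'orientation': array([-1.72302614e+02, -1.37972176e-01, -8.86941745e+01])}
wrist {'fovy': 61.9227842037212, 'cx': 319.93525949407683, 'cy': 246.1494245475534, 'tool_from_camera': array([[-1.27942606e-03, -9.62801541e-01, -2.70206505e-01,
         7.39445011e-02],
       [ 9.99998975e-01, -1.40566782e-03,  2.73695845e-04,
        -1.48704334e-04],
       [-6.43335371e-04, -2.70205878e-01,  9.62802352e-01,
        -1.52266803e-01],
       [ 0.00000000e+00,  0.00000000e+00,  0.00000000e+00,
         1.00000000e+00]])}
```

View pics/top0.png

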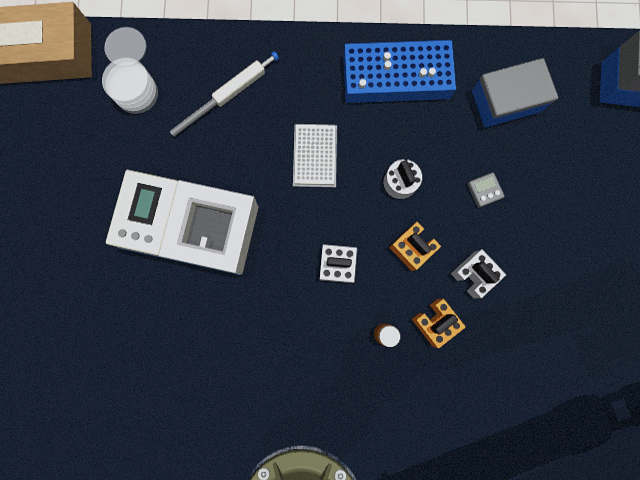

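View pics/scene0.png

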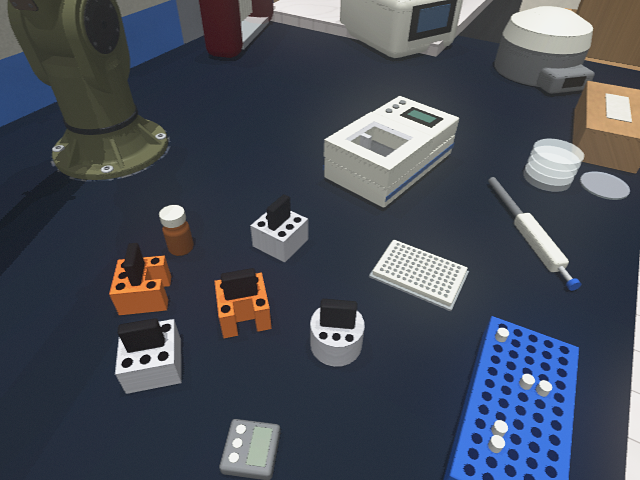

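View pics/wrist0.png

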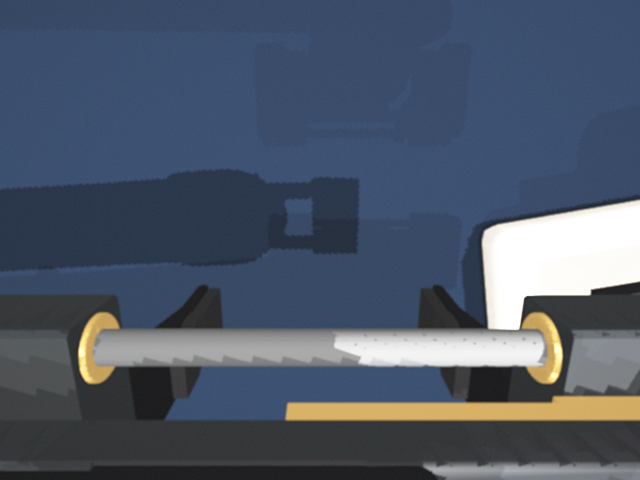

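Candidates in the top view: silver notched (478,273), orange notched (415,246) and (438,323), plain silver (338,263), and round (403,178). I choose the silver one at (478,273) and will check it in a close crop.

```bash
cat > h.py <<'E'
import numpy as np, cv2
from scipy.spatial.transform import Rotation as R
from cell import status, vision
def cam(n,obs=None):
    p=vision.camera_params(n); f=240/np.tan(np.radians(p['fovy']/2))
    K=np.array([[f,0,p['cx']],[0,f,p['cy']],[0,0,1.]])
    if 'eye' in p: Rm=R.from_euler('xyz',p['orientation'],degrees=True).as_matrix(); e=np.array(p['eye'])
    else:
        T=np.array(p['tool_from_camera']); Rt=R.from_euler('xyz',obs['tool_rot'],degrees=True).as_matrix()
        Rm=Rt@T[:3,:3]; e=Rt@T[:3,3]+obs['tool_pos']
    return K,Rm,e
def ray(c,uv,z):
    K,Rm,e=c; uv=np.atleast_2d(np.array(uv,float))
    d=(Rm@np.linalg.inv(K)@np.c_[uv,np.ones(len(uv))].T).T
    return e+d*((z-e[2])/d[:,2])[:,None]
def proj(c,P):
    K,Rm,e=c; q=(K@Rm.T@(np.atleast_2d(P)-e).T).T
    return q[:,:2]/q[:,2:]
E
python3 - <<'E'
import cv2
im=cv2.imread('pics/top0.png')
a=cv2.resize(im[235:310,440:520],None,fx=7,fy=7,interpolation=cv2.INTER_CUBIC)
cv2.imwrite('pics/cropN.png',a)
b=cv2.resize(im[160:285,95:270],None,fx=4.5,fy=4.5,interpolation=cv2.INTER_CUBIC)
cv2.imwrite('pics/cropH.png',b)
E
```

```text
(no output)
```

View pics/cropN.png

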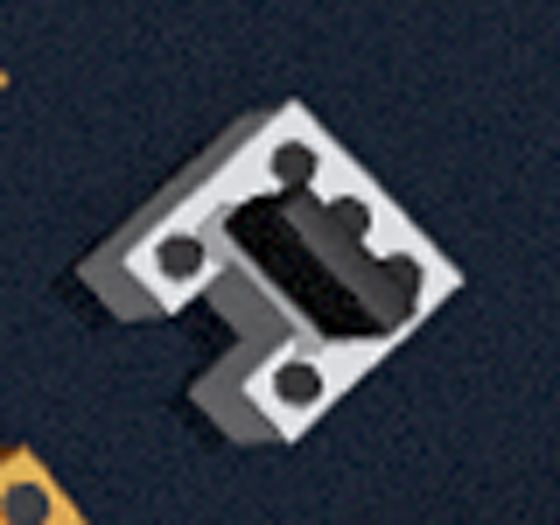

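View pics/cropH.png

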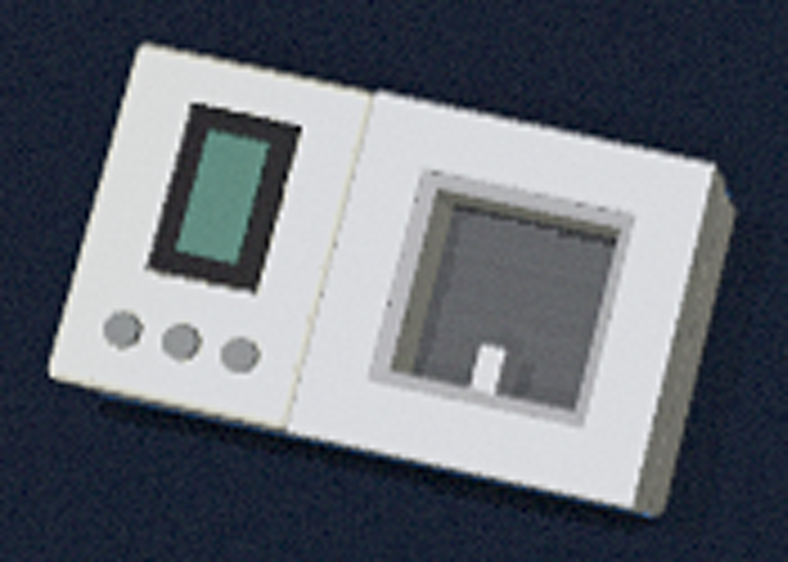

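The crop shows a silver block with its notch on the lower-left, so the choice is confirmed. The heater's rib is on the image-bottom wall, so heater -x is roughly world -x.

```bash
cat >> h.py <<'E'
from scipy.optimize import least_squares
def fit(c,uv,P,x0):
    P=np.array(P,float)
    def W(x): 
        Rz=R.from_euler('z',x[2]).as_matrix(); return P@Rz.T+[x[0],x[1],0]
    s=least_squares(lambda x:(proj(c,W(x))-uv).ravel(),x0,loss='soft_l1')
    return s.x, np.round(proj(c,W(s.x))-uv,1)
E
python3 - <<'E'
from h import *
c=cam('top')
def src(a,f,o): return (np.array(a,float)+.5)/f-.5+np.array(o)
n=src([(295,100),(463,280),(290,440),(125,262),(172,312),(247,386)],7,(440,235))
# notch in -x points image lower-left
w=ray(c,n,.045); print(w[:,:2].round(4))
# corners: notch side -x; direction of -x is lower-left; +y: image upper-left? solve both
h=.032
for yaw0 in [-45]:
  P=[(h,h,.045),(h,-h,.045),(-h,-h,.045),(-h,h,.045),(-h,.013,.045),(-h,-.013,.045)]
  x,r=fit(c,n,P,[*w[:4,:2].mean(0),np.radians(yaw0)]); print('N',x[:2].round(4),np.degrees(x[2]),r.tolist())
H=src([(142,43),(715,162),(637,508),(50,378),(424,170),(634,214),(582,425),(372,380)],4.5,(95,160))
z=.091;k=.044
P=[(.07,.17,z),(.07,-.07,z),(-.07,-.07,z),(-.07,.17,z),(k,k,z),(k,-k,z),(-k,-k,z),(-k,k,z)]
w=ray(c,H,z);print(w[:,:2].round(4))
x,r=fit(c,H,P,[*w[4:,:2].mean(0),0]); print('H',x[:2].round(4),np.degrees(x[2]),r.tolist())
E
```

```text
[[ 0.4885 -0.3296]
 [ 0.4412 -0.3732]
 [ 0.3979 -0.3261]
 [ 0.444  -0.2832]
 [ 0.431  -0.2955]
 [ 0.4119 -0.315 ]]
N [ 0.443  -0.3282] -46.8735038039295 [[0.0, 0.1], [0.1, -0.2], [0.3, 0.1], [-0.2, -0.3], [0.2, 0.2], [-0.7, 0.1]]
[[0.6138 0.3295]
 [0.5701 0.0963]
 [0.4309 0.1213]
 [0.4769 0.3554]
 [0.5641 0.2127]
 [0.5482 0.1278]
 [0.4631 0.1445]
 [0.479  0.2283]]
H [0.5136 0.1774] -10.764553742858727 [[-1.0, -0.2], [0.4, 0.5], [-0.2, -0.5], [-1.2, 0.1], [0.2, -0.5], [1.0, -0.2], [1.1, 0.5], [-0.3, 0.2]]
```

Call:
step_arm([
  {"x": 0.01, "y": 0.012, "z": 0, "az": 1, "claw": 50},
  {"x": 0.035, "y": 0.043, "z": 0, "az": 4, "claw": 50},
  {"x": 0.065, "y": 0.079, "z": -0.005, "az": 7, "claw": 50},
  {"x": 0.097, "y": 0.118, "z": -0.01, "az": 10, "claw": 50},
  {"x": 0.129, "y": 0.157, "z": -0.015, "az": 14, "claw": 50},
  {"x": 0.161, "y": 0.196, "z": -0.02, "az": 17, "claw": 50},
  {"x": 0.19, "y": 0.231, "z": -0.025, "az": 20, "claw": 50},
  {"x": 0.215, "y": 0.261, "z": -0.03, "az": 22.5, "claw": 50},
  {"x": 0.23, "y": 0.28, "z": -0.03, "az": 24, "claw": 50},
  {"x": 0.238, "y": 0.289, "z": -0.03, "az": 24.7, "claw": 50},
  {"x": 0.238, "y": 0.289, "z": -0.03, "az": 24.7, "claw": 50},
  {"x": 0.238, "y": 0.289, "z": -0.03, "az": 24.7, "claw": 50},
])

```text
invalid input
```

```bash
python3 - <<'E'
from h import *
o=status.get_obs(); im=vision.read_camera('wrist'); cv2.imwrite('pics/w1.png',im[:,:,::-1])
print(o['time_s'],o['tool_pos'],o['tool_rot'],o['grip_width'],o['joint_velocities'].round(2))
np.save('o1.npy',np.r_[o['tool_pos'],o['tool_rot']])
E
```

```text
0.15 [ 0.2048087  -0.61648684  0.22970836] [-1.79918736e+02  4.21732066e-03  1.83837402e+01] 0.08664809793009988 [-0.05 -0.19 -0.04 -0.17  0.02  0.04 -0.01]
```

View pics/w1.png

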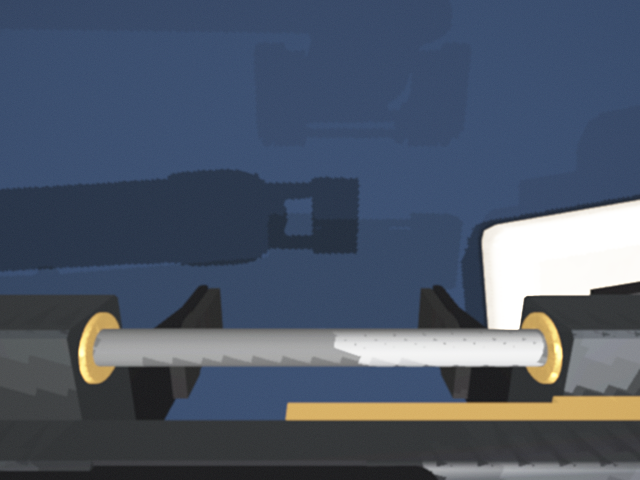

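The arm has not moved because the call was refused; probably every field is required in each row.

Call:
step_arm([
  {"ax": 0, "ay": 0, "az": 1, "x": 0.01, "y": 0.012, "z": 0, "claw": 50},
  {"ax": 0, "ay": 0, "az": 4, "x": 0.035, "y": 0.043, "z": 0, "claw": 50},
  {"ax": 0, "ay": 0, "az": 7, "x": 0.065, "y": 0.079, "z": -0.005, "claw": 50},
  {"ax": 0, "ay": 0, "az": 10, "x": 0.097, "y": 0.118, "z": -0.01, "claw": 50},
  {"ax": 0, "ay": 0, "az": 14, "x": 0.129, "y": 0.157, "z": -0.015, "claw": 50},
  {"ax": 0, "ay": 0, "az": 17, "x": 0.161, "y": 0.196, "z": -0.02, "claw": 50},
  {"ax": 0, "ay": 0, "az": 20, "x": 0.19, "y": 0.231, "z": -0.025, "claw": 50},
  {"ax": 0, "ay": 0, "az": 22.5, "x": 0.215, "y": 0.261, "z": -0.03, "claw": 50},
  {"ax": 0, "ay": 0, "az": 24, "x": 0.23, "y": 0.28, "z": -0.03, "claw": 50},
  {"ax": 0, "ay": 0, "az": 24.7, "x": 0.238, "y": 0.289, "z": -0.03, "claw": 50},
  {"ax": 0, "ay": 0, "az": 24.7, "x": 0.238, "y": 0.289, "z": -0.03, "claw": 50},
  {"ax": 0, "ay": 0, "az": 24.7, "x": 0.238, "y": 0.289, "z": -0.03, "claw": 50},
], squeeze=30)

```text
time_s: 1.4
tool_pos: [0.4418, -0.3298, 0.2008]
tool_rot: [180.0, 0.1, 42.9]
force: [-0.9, -0.5, 0.0]
grip_width: 0.0434
```

```bash
python3 - <<'E'
from h import *
o=status.get_obs(); im=vision.read_camera('wrist'); cv2.imwrite('pics/w2.png',im[:,:,::-1])
print(o['time_s'],o['tool_pos'],o['tool_rot'],o['grip_width'],o['joint_velocities'].round(2))
np.save('o2.npy',np.r_[o['tool_pos'],o['tool_rot']])
E
```

```text
1.4 [ 0.44176687 -0.32983551  0.20075347] [1.79968954e+02 7.39951630e-02 4.29155583e+01] 0.043372340657214764 [ 0.78  0.04  0.91  0.01 -0.14 -0.05 -0.1 ]
```

View pics/w2.png

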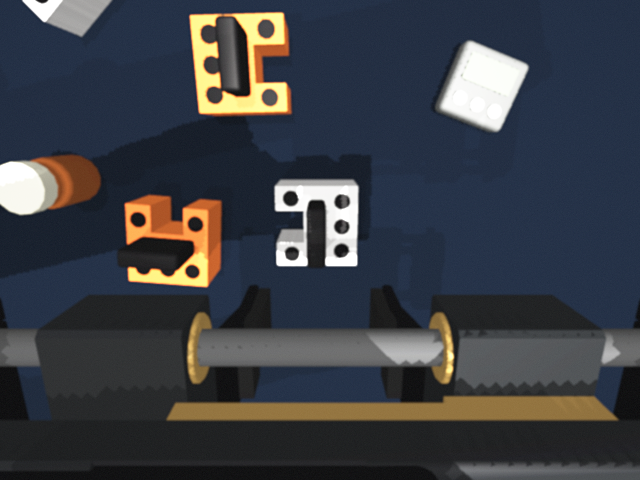

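The wrist view shows the silver notched block centred at about (317,223). It is aligned with the jaws, and the notch is on the left.

```bash
python3 - <<'E'
from h import *
a=np.load('o2.npy'); c=cam('wrist',dict(tool_pos=a[:3],tool_rot=a[3:]))
uv=np.array([(357.5,180),(357,266),(276,266),(275,180)],float); h=.032
P=[(h,h,.045),(h,-h,.045),(-h,-h,.045),(-h,h,.045)]
x,r=fit(c,uv,P,[.443,-.328,np.radians(-46.9)]); print(x,np.degrees(x[2]),r.tolist())
t=vision.camera_params('wrist')
E
```

```text
[ 0.4446114  -0.32342972 -0.8225473 ] -47.12848860488852 [[0.6, 1.8], [-0.9, -4.6], [0.9, -4.5], [-0.6, 1.8]]
```

```bash
python3 - <<'E'
import cv2
im=cv2.imread('pics/w2.png')
cv2.imwrite('pics/cropW2.png',cv2.resize(im[165:285,255:375],None,fx=5,fy=5,interpolation=cv2.INTER_CUBIC))
E
```

```text
(no output)
```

View pics/cropW2.png

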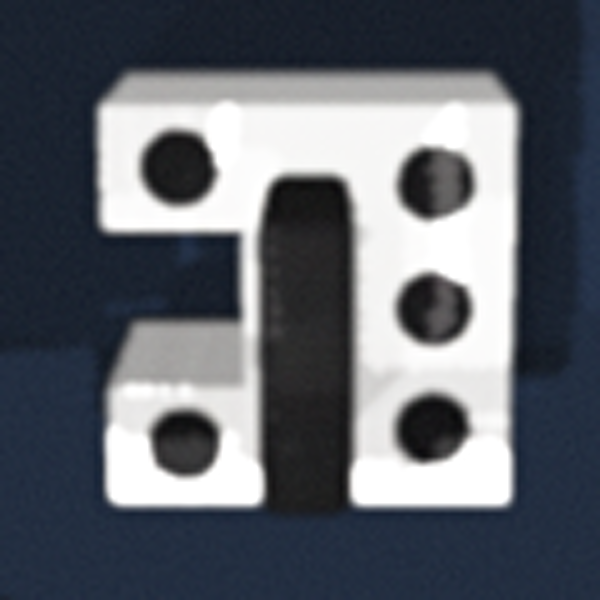

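```bash
python3 - <<'E'
from h import *
a=np.load('o2.npy'); c=cam('wrist',dict(tool_pos=a[:3],tool_rot=a[3:]))
uv=np.array([(358.4,185.4),(357.4,266),(275.6,266),(274.5,185.4)],float); h=.032
P=[(h,h,.045),(h,-h,.045),(-h,-h,.045),(-h,h,.045)]
x,r=fit(c,uv,P,[.443,-.328,np.radians(-46.9)]); print(x,np.degrees(x[2]),r.tolist())
d=x[:2]-a[:2]; print(d, 'bx',d@[np.cos(x[2]),np.sin(x[2])],'by',d@[-np.sin(x[2]),np.cos(x[2])])
E
```

```text
[ 0.44230339 -0.32569549 -0.82385961] -47.203678753744725 [[-0.3, 0.6], [-1.4, -0.8], [1.5, -0.8], [0.2, 0.6]]
[0.00053652 0.00414002] bx -0.002673329671089722 by 0.0032063930486804
```

Call:
step_arm([
  {"ax": 0, "ay": 0, "az": 0, "x": 0.0, "y": 0.003, "z": -0.02, "claw": 50},
  {"ax": 0, "ay": 0, "az": 0, "x": 0.0, "y": 0.003, "z": -0.05, "claw": 50},
  {"ax": 0, "ay": 0, "az": 0, "x": 0.0, "y": 0.003, "z": -0.08, "claw": 50},
  {"ax": 0, "ay": 0, "az": 0, "x": 0.0, "y": 0.003, "z": -0.105, "claw": 50},
  {"ax": 0, "ay": 0, "az": 0, "x": 0.0, "y": 0.003, "z": -0.125, "claw": 50},
  {"ax": 0, "ay": 0, "az": 0, "x": 0.0, "y": 0.003, "z": -0.136, "claw": 50},
  {"ax": 0, "ay": 0, "az": 0, "x": 0.0, "y": 0.003, "z": -0.142, "claw": 50},
  {"ax": 0, "ay": 0, "az": 0, "x": 0.0, "y": 0.003, "z": -0.143, "claw": 50},
  {"ax": 0, "ay": 0, "az": 0, "x": 0.0, "y": 0.003, "z": -0.143, "claw": 50},
])

```text
time_s: 2.35
tool_pos: [0.4433, -0.3256, 0.0584]
tool_rot: [179.9, -0.0, 43.0]
force: [0.8, -0.4, 0.3]
grip_width: 0.0434
```

```bash
python3 - <<'E'
from h import *
o=status.get_obs(); im=vision.read_camera('wrist'); cv2.imwrite('pics/w3.png',im[:,:,::-1])
print(o['time_s'],o['tool_pos'],o['tool_rot'],o['grip_width'],o['force'])
im=vision.read_camera('scene'); cv2.imwrite('pics/s3.png',im[:,:,::-1])
E
```

```text
2.35 [ 0.44330459 -0.32557778  0.05838578] [ 1.79917362e+02 -4.64385999e-03  4.30442122e+01] 0.043390198467374935 [ 0.79491271 -0.44115179  0.25461141]
```

View pics/w3.png

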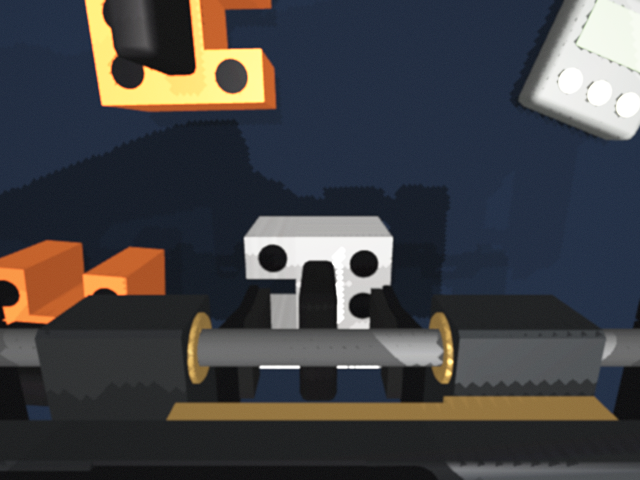

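View pics/s3.png

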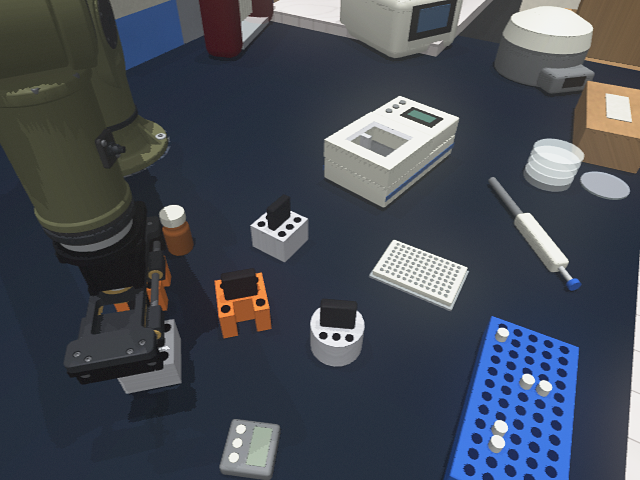

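The bar at about (318,320) stands between the fingers and there is no contact yet. Closing.

Call:
step_arm([
  {"ax": 0, "ay": 0, "az": 0, "x": 0, "y": 0, "z": 0, "claw": 10},
  {"ax": 0, "ay": 0, "az": 0, "x": 0, "y": 0, "z": 0, "claw": 5},
  {"ax": 0, "ay": 0, "az": 0, "x": 0, "y": 0, "z": 0, "claw": 0},
  {"ax": 0, "ay": 0, "az": 0, "x": 0, "y": 0, "z": 0, "claw": 0},
  {"ax": 0, "ay": 0, "az": 0, "x": 0, "y": 0, "z": 0, "claw": 0},
  {"ax": 0, "ay": 0, "az": 0, "x": 0, "y": 0, "z": 0, "claw": 0},
  {"ax": 0, "ay": 0, "az": 0, "x": 0, "y": 0, "z": 0, "claw": 0},
  {"ax": 0, "ay": 0, "az": 0, "x": 0, "y": 0, "z": 0, "claw": 0},
], squeeze=40)

```text
time_s: 3.25
tool_pos: [0.443, -0.3249, 0.0576]
tool_rot: [180.0, 0.0, 43.1]
force: [-0.3, 0.0, 0.3]
grip_width: 0.0139
```

Call:
step_arm([
  {"ax": 0, "ay": 0, "az": 0, "x": 0, "y": 0, "z": 0.005, "claw": 0},
  {"ax": 0, "ay": 0, "az": 0, "x": 0, "y": 0, "z": 0.015, "claw": 0},
  {"ax": 0, "ay": 0, "az": 0, "x": 0, "y": 0, "z": 0.03, "claw": 0},
  {"ax": 0, "ay": 0, "az": 0, "x": 0, "y": 0, "z": 0.05, "claw": 0},
  {"ax": 0, "ay": 0, "az": 0, "x": 0, "y": 0, "z": 0.07, "claw": 0},
  {"ax": 0, "ay": 0, "az": 0, "x": 0, "y": 0, "z": 0.09, "claw": 0},
  {"ax": 0, "ay": 0, "az": 0, "x": 0, "y": 0, "z": 0.11, "claw": 0},
  {"ax": 0, "ay": 0, "az": 0, "x": 0, "y": 0, "z": 0.13, "claw": 0},
  {"ax": 0, "ay": 0, "az": 0, "x": 0, "y": 0, "z": 0.14, "claw": 0},
  {"ax": 0, "ay": 0, "az": 0, "x": 0, "y": 0, "z": 0.14, "claw": 0},
])

```text
time_s: 4.25
tool_pos: [0.4439, -0.3254, 0.1999]
tool_rot: [179.8, -0.0, 43.1]
force: [-0.1, -0.6, -4.8]
grip_width: 0.0138
```

```bash
python3 - <<'E'
from h import *
o=status.get_obs(); im=vision.read_camera('wrist'); cv2.imwrite('pics/w4.png',im[:,:,::-1])
print(o['time_s'],o['tool_pos'],o['tool_rot'],o['grip_width'],o['force'],o['wrist_torque'])
E
```

```text
4.25 [ 0.44391111 -0.325403    0.1998576 ] [ 1.79770631e+02 -2.55508589e-02  4.30847686e+01] 0.013818812704135038 [-0.08435654 -0.56988618 -4.84247634] [ 0.02253741 -0.0531881  -0.02415172]
```

View pics/w4.png

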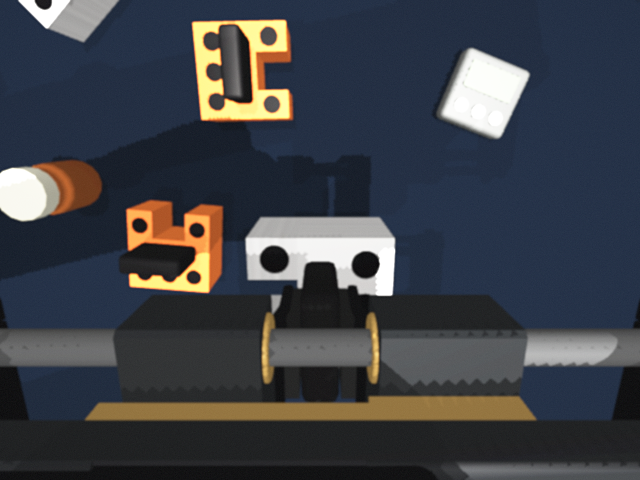

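Call:
step_arm([
  {"ax": 0, "ay": 0, "az": 1, "x": 0.001, "y": 0.01, "z": 0.0, "claw": 0},
  {"ax": 0, "ay": 0, "az": 3, "x": 0.004, "y": 0.035, "z": 0.0, "claw": 0},
  {"ax": 0, "ay": 0, "az": 7, "x": 0.009, "y": 0.075, "z": 0.0, "claw": 0},
  {"ax": 0, "ay": 0, "az": 11, "x": 0.015, "y": 0.12, "z": 0.0, "claw": 0},
  {"ax": 0, "ay": 0, "az": 15, "x": 0.021, "y": 0.165, "z": 0.0, "claw": 0},
  {"ax": 0, "ay": 0, "az": 19, "x": 0.027, "y": 0.21, "z": 0.0, "claw": 0},
  {"ax": 0, "ay": 0, "az": 23, "x": 0.033, "y": 0.255, "z": 0.0, "claw": 0},
  {"ax": 0, "ay": 0, "az": 27, "x": 0.038, "y": 0.3, "z": 0.0, "claw": 0},
  {"ax": 0, "ay": 0, "az": 31, "x": 0.043, "y": 0.34, "z": 0.0, "claw": 0},
  {"ax": 0, "ay": 0, "az": 34, "x": 0.048, "y": 0.375, "z": 0.0, "claw": 0},
  {"ax": 0, "ay": 0, "az": 35.5, "x": 0.05, "y": 0.395, "z": 0.0, "claw": 0},
  {"ax": 0, "ay": 0, "az": 36.1, "x": 0.051, "y": 0.404, "z": 0.0, "claw": 0},
])

```text
time_s: 5.5
tool_pos: [0.4927, 0.0825, 0.1971]
tool_rot: [-179.9, -0.0, 79.5]
force: [0.3, -0.1, -4.3]
grip_width: 0.0142
```

Call:
step_arm([
  {"ax": 0, "ay": 0, "az": 0, "x": 0, "y": 0, "z": 0, "claw": 0},
  {"ax": 0, "ay": 0, "az": 0, "x": 0, "y": 0, "z": 0, "claw": 0},
  {"ax": 0, "ay": 0, "az": 0, "x": 0, "y": 0, "z": 0, "claw": 0},
  {"ax": 0, "ay": 0, "az": 0, "x": 0, "y": 0, "z": 0, "claw": 0},
])

```text
time_s: 5.9
tool_pos: [0.494, 0.0775, 0.1975]
tool_rot: [-180.0, 0.0, 79.0]
force: [0.7, -0.3, -3.7]
grip_width: 0.0141
```

```bash
python3 - <<'E'
from h import *
o=status.get_obs(); im=vision.read_camera('wrist'); cv2.imwrite('pics/w5.png',im[:,:,::-1])
np.save('o5.npy',np.r_[o['tool_pos'],o['tool_rot']])
print(o['time_s'],o['tool_pos'],o['tool_rot'],o['grip_width'],o['force'])
E
```

```text
5.9 [0.49399524 0.07747514 0.19745893] [-1.79992944e+02  3.16886935e-02  7.90131152e+01] 0.014133259912922106 [ 0.66105913 -0.32676178 -3.71164562]
```

View pics/w5.png

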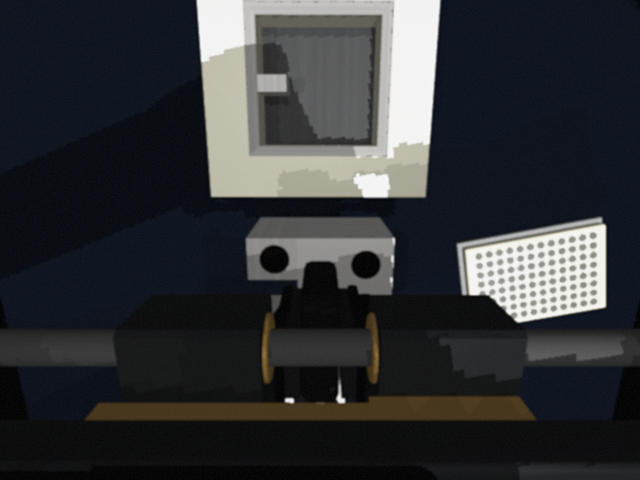

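```bash
python3 - <<'E'
import cv2
im=cv2.imread('pics/w5.png')
cv2.imwrite('pics/cropA.png',cv2.convertScaleAbs(cv2.resize(im[0:205,190:450],None,fx=3,fy=3,interpolation=cv2.INTER_CUBIC)[:600],alpha=1.2))
cv2.imwrite('pics/cropB.png',cv2.convertScaleAbs(cv2.resize(im[205:300,235:405],None,fx=4,fy=4,interpolation=cv2.INTER_CUBIC),alpha=1.3))
E
```

```text
(no output)
```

View pics/cropA.png

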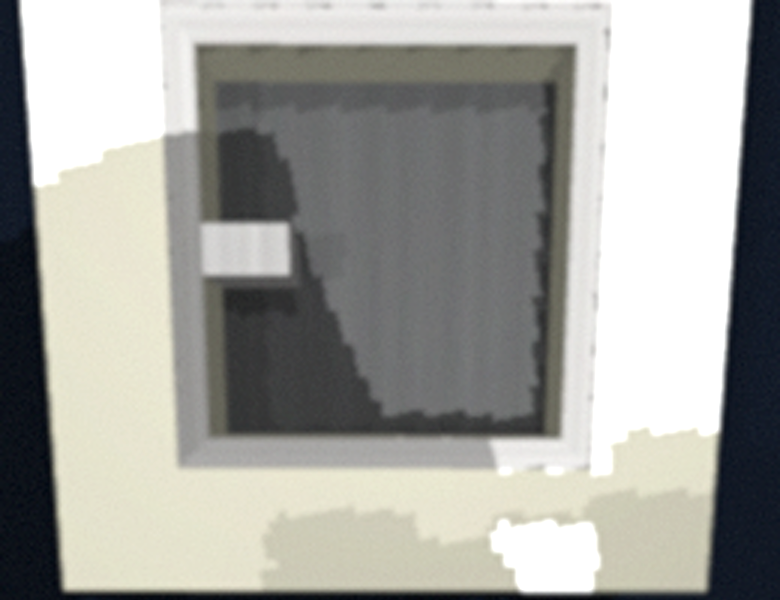

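View pics/cropB.png

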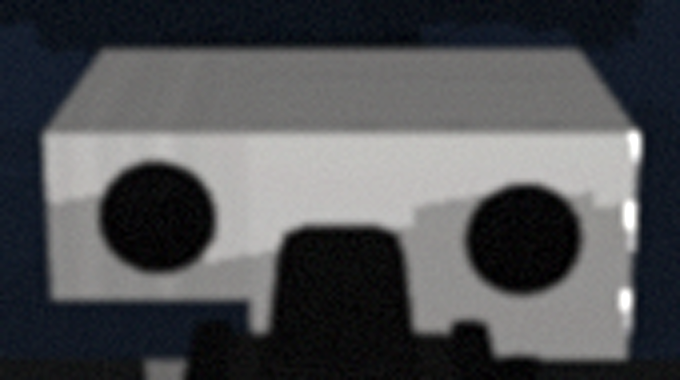

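```bash
python3 - <<'E'
from h import *
a=np.load('o5.npy'); c=cam('wrist',dict(tool_pos=a[:3],tool_rot=a[3:]))
src=lambda q,f,o:(np.array(q,float)+.5)/f-.5+np.array(o)
uv=src([(163,5),(608,5),(590,468),(180,468),(195,45),(578,45),(560,437),(208,437),(62,592),(708,592)],3,(190,0))
k=.044;m=.038
P=[(-k,k,.091),(k,k,.091),(k,-k,.091),(-k,-k,.091),(-m,m,.085),(m,m,.085),(m,-m,.085),(-m,-m,.085),(-.07,-.07,.091),(.07,-.07,.091)]
x,r=fit(c,uv,P,[.5136,.1774,-.188]);print('H',x,np.degrees(x[2]),r.tolist())
uv=src([(43,132),(640,130),(102,48),(582,48)],4,(235,205)); h=.032; zt=a[2]-.0126
P=[(-h,h,zt),(h,h,zt),(-h,h,zt-.045),(h,h,zt-.045)]
b,r=fit(c,uv,P,[*a[:2],-.19]);print('B',b,np.degrees(b[2]),r.tolist())
print(a); print('delta',x[:2]-b[:2],np.degrees(x[2]-b[2]))
E
```

```text
H [ 0.5127647   0.17982643 -0.19511859] -11.179471768549174 [[-2.8, -2.3], [2.7, -1.9], [1.3, 1.1], [-1.3, 0.8], [-0.8, -0.8], [0.2, -0.5], [0.9, 1.3], [-0.1, 1.1], [-0.1, 0.3], [0.1, 0.8]]
B [ 0.4939076   0.07698812 -0.1910188 ] -10.944571328573138 [[-0.5, 0.1], [0.7, 0.3], [-0.0, -0.1], [-0.1, -0.3]]
[ 4.93995242e-01  7.74751357e-02  1.97458926e-01 -1.79992944e+02
  3.16886935e-02  7.90131152e+01]
delta [0.0188571  0.10283831] -0.23490043997603519
```

Call:
step_arm([
  {"ax": 0, "ay": 0, "az": 0, "x": 0.003, "y": 0.015, "z": 0, "claw": 0},
  {"ax": 0, "ay": 0, "az": 0, "x": 0.008, "y": 0.045, "z": 0, "claw": 0},
  {"ax": 0, "ay": 0, "az": 0, "x": 0.014, "y": 0.075, "z": 0, "claw": 0},
  {"ax": 0, "ay": 0, "az": 0, "x": 0.018, "y": 0.095, "z": 0, "claw": 0},
  {"ax": 0, "ay": 0, "az": 0, "x": 0.019, "y": 0.102, "z": 0, "claw": 0},
  {"ax": 0, "ay": 0, "az": 0, "x": 0.019, "y": 0.102, "z": -0.01, "claw": 0},
  {"ax": 0, "ay": 0, "az": 0, "x": 0.019, "y": 0.102, "z": -0.025, "claw": 0},
  {"ax": 0, "ay": 0, "az": 0, "x": 0.019, "y": 0.102, "z": -0.035, "claw": 0},
  {"ax": 0, "ay": 0, "az": 0, "x": 0.019, "y": 0.102, "z": -0.04, "claw": 0},
  {"ax": 0, "ay": 0, "az": 0, "x": 0.019, "y": 0.102, "z": -0.04, "claw": 0},
  {"ax": 0, "ay": 0, "az": 0, "x": 0.019, "y": 0.102, "z": -0.04, "claw": 0},
])

```text
time_s: 7.05
tool_pos: [0.5131, 0.1808, 0.1577]
tool_rot: [180.0, 0.0, 79.2]
force: [0.5, -0.3, -4.2]
grip_width: 0.0139
```

```bash
python3 - <<'E'
from h import *
o=status.get_obs(); im=vision.read_camera('wrist'); cv2.imwrite('pics/w6.png',im[:,:,::-1])
np.save('o6.npy',np.r_[o['tool_pos'],o['tool_rot']])
print(o['time_s'],o['tool_pos'],o['tool_rot'],o['grip_width'],o['force'])
im=vision.read_camera('top'); cv2.imwrite('pics/t6.png',cv2.resize(im[140:290,80:290,::-1],None,fx=3.5,fy=3.5,interpolation=cv2.INTER_CUBIC))
E
```

```text
7.05 [0.51310581 0.18084966 0.15768732] [1.79983494e+02 5.57343405e-04 7.91525089e+01] 0.01391893212940055 [ 0.49833114 -0.34872863 -4.18079117]
```

View pics/w6.png

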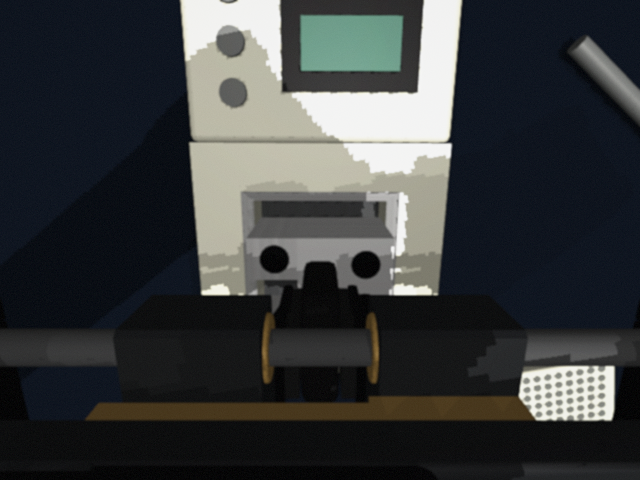

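View pics/t6.png

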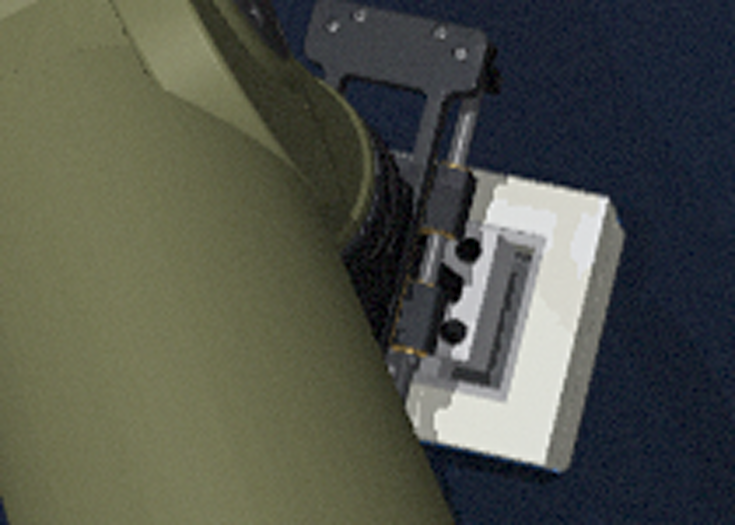

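```bash
python3 - <<'E'
import cv2
im=cv2.imread('pics/w6.png')
cv2.imwrite('pics/cropC.png',cv2.convertScaleAbs(cv2.resize(im[170:300,225:415],None,fx=4,fy=4,interpolation=cv2.INTER_CUBIC),alpha=1.3))
E
```

```text
(no output)
```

View pics/cropC.png

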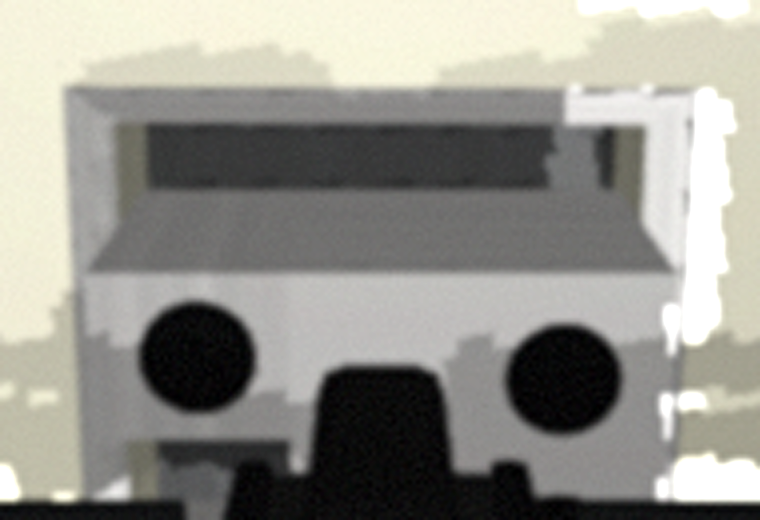

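```bash
python3 - <<'E'
from h import *
a=np.load('o6.npy'); c=cam('wrist',dict(tool_pos=a[:3],tool_rot=a[3:]))
src=lambda q,f,o:(np.array(q,float)+.5)/f-.5+np.array(o)
uv=src([(66,88),(694,90),(115,122),(645,122)],4,(225,170)); k=.044;m=.038
P=[(-k,k,.091),(k,k,.091),(-m,m,.085),(m,m,.085)]
x,r=fit(c,uv,P,[.5136,.1774,-.188]);print('H',x,np.degrees(x[2]),r.tolist())
for q in uv[:2]: print(ray(c,q,.091))
uv=src([(84,272),(678,272),(145,190),(622,190)],4,(225,170)); h=.032; zt=a[2]-.0126
P=[(-h,h,zt),(h,h,zt),(-h,h,zt-.045),(h,h,zt-.045)]
b,r=fit(c,uv,P,[*a[:2],-.19]);print('B',b,np.degrees(b[2]),r.tolist())
d=x[:2]-b[:2];t=x[2];print('delta',d,np.degrees(x[2]-b[2]),'hx',d@[np.cos(t),np.sin(t)],'hy',d@[-np.sin(t),np.cos(t)])
E
```

```text
H [ 0.51270277  0.18049375 -0.19267504] -11.03946632479841 [[-1.8, -0.3], [1.9, -0.5], [-0.9, 0.4], [0.9, 0.6]]
[[0.47889796 0.23176433 0.091     ]]
[[0.56327229 0.21519712 0.091     ]]
B [ 0.51303051  0.18018916 -0.19079223] -10.931589610504798 [[-0.5, 0.3], [1.4, 0.3], [-0.6, -0.3], [0.0, -0.3]]
delta [-0.00032774  0.00030459] -0.10787671429361186 hx -0.0003799973842685924 hy 0.00023619446432633447
```

Call:
step_arm([
  {"ax": 0, "ay": 0, "az": 0, "x": 0, "y": -0.0005, "z": -0.004, "claw": 0},
  {"ax": 0, "ay": 0, "az": 0, "x": 0, "y": -0.001, "z": -0.009, "claw": 0},
  {"ax": 0, "ay": 0, "az": 0, "x": 0, "y": -0.001, "z": -0.014, "claw": 0},
  {"ax": 0, "ay": 0, "az": 0, "x": 0, "y": -0.001, "z": -0.019, "claw": 0},
  {"ax": 0, "ay": 0, "az": 0, "x": 0, "y": -0.001, "z": -0.022, "claw": 0},
  {"ax": 0, "ay": 0, "az": 0, "x": 0, "y": -0.001, "z": -0.022, "claw": 0},
])

```text
time_s: 7.75
tool_pos: [0.5125, 0.1801, 0.1349]
tool_rot: [-179.9, 0.0, 79.2]
force: [-0.0, 0.5, -5.2]
grip_width: 0.0137
```

Call:
step_arm([
  {"ax": 0, "ay": 0, "az": 0, "x": 0, "y": 0, "z": -0.005, "claw": 0},
  {"ax": 0, "ay": 0, "az": 0, "x": 0, "y": 0, "z": -0.01, "claw": 0},
  {"ax": 0, "ay": 0, "az": 0, "x": 0, "y": 0, "z": -0.015, "claw": 0},
  {"ax": 0, "ay": 0, "az": 0, "x": 0, "y": 0, "z": -0.018, "claw": 0},
  {"ax": 0, "ay": 0, "az": 0, "x": 0, "y": 0, "z": -0.02, "claw": 0},
  {"ax": 0, "ay": 0, "az": 0, "x": 0, "y": 0, "z": -0.02, "claw": 0},
])

```text
time_s: 8.35
tool_pos: [0.5127, 0.1801, 0.1152]
tool_rot: [-180.0, 0.0, 79.2]
force: [0.3, -0.3, -2.7]
grip_width: 0.0136
```

Call:
step_arm([
  {"ax": 0, "ay": 0, "az": 0, "x": 0, "y": 0, "z": -0.001, "claw": 0},
  {"ax": 0, "ay": 0, "az": 0, "x": 0, "y": 0, "z": -0.002, "claw": 0},
  {"ax": 0, "ay": 0, "az": 0, "x": 0, "y": 0, "z": -0.002, "claw": 0},
])

```text
time_s: 8.65
tool_pos: [0.5129, 0.1801, 0.1135]
tool_rot: [180.0, 0.0, 79.2]
force: [-0.3, 0.9, -4.0]
grip_width: 0.0137
```

Call:
step_arm([
  {"ax": 0, "ay": 0, "az": 0, "x": 0, "y": 0, "z": -0.001, "claw": 0},
  {"ax": 0, "ay": 0, "az": 0, "x": 0, "y": 0, "z": -0.001, "claw": 0},
  {"ax": 0, "ay": 0, "az": 0, "x": 0, "y": 0, "z": -0.001, "claw": 0},
])

```text
time_s: 8.95
tool_pos: [0.5131, 0.1802, 0.1127]
tool_rot: [180.0, -0.0, 79.2]
force: [0.4, -0.3, -4.2]
grip_width: 0.0138
```

Call:
step_arm([
  {"ax": 0, "ay": 0, "az": 0, "x": 0, "y": 0, "z": -0.001, "claw": 0},
  {"ax": 0, "ay": 0, "az": 0, "x": 0, "y": 0, "z": -0.001, "claw": 0},
  {"ax": 0, "ay": 0, "az": 0, "x": 0, "y": 0, "z": -0.001, "claw": 0},
])

```text
time_s: 9.25
tool_pos: [0.5131, 0.1802, 0.1126]
tool_rot: [180.0, 0.0, 79.2]
force: [-3.1, -2.1, 6.4]
grip_width: 0.014
```

The upward force at z = 0.1126 is at the expected seated height, so the block is on the floor. Releasing.

Call:
step_arm([
  {"ax": 0, "ay": 0, "az": 0, "x": 0, "y": 0, "z": 0.0005, "claw": 20},
  {"ax": 0, "ay": 0, "az": 0, "x": 0, "y": 0, "z": 0.0005, "claw": 35},
  {"ax": 0, "ay": 0, "az": 0, "x": 0, "y": 0, "z": 0.0005, "claw": 50},
  {"ax": 0, "ay": 0, "az": 0, "x": 0, "y": 0, "z": 0.0005, "claw": 50},
  {"ax": 0, "ay": 0, "az": 0, "x": 0, "y": 0, "z": 0.0005, "claw": 50},
])

```text
time_s: 9.75
tool_pos: [0.513, 0.1802, 0.112]
tool_rot: [180.0, -0.0, 79.2]
force: [0.2, -0.6, 0.0]
grip_width: 0.0398
```

Call:
step_arm([
  {"ax": 0, "ay": 0, "az": 0, "x": 0, "y": 0, "z": 0.01, "claw": 50},
  {"ax": 0, "ay": 0, "az": 0, "x": 0, "y": 0, "z": 0.03, "claw": 50},
  {"ax": 0, "ay": 0, "az": 0, "x": 0, "y": 0, "z": 0.06, "claw": 50},
  {"ax": 0, "ay": 0, "az": 0, "x": 0, "y": 0, "z": 0.09, "claw": 50},
  {"ax": 0, "ay": 0, "az": 0, "x": 0, "y": -0.03, "z": 0.11, "claw": 50},
  {"ax": 0, "ay": 0, "az": 0, "x": 0, "y": -0.07, "z": 0.12, "claw": 50},
  {"ax": 0, "ay": 0, "az": 0, "x": 0, "y": -0.11, "z": 0.12, "claw": 50},
  {"ax": 0, "ay": 0, "az": 0, "x": 0, "y": -0.15, "z": 0.12, "claw": 50},
  {"ax": 0, "ay": 0, "az": 0, "x": 0, "y": -0.19, "z": 0.12, "claw": 50},
  {"ax": 0, "ay": 0, "az": 0, "x": 0, "y": -0.22, "z": 0.12, "claw": 50},
  {"ax": 0, "ay": 0, "az": 0, "x": 0, "y": -0.23, "z": 0.12, "claw": 50},
  {"ax": 0, "ay": 0, "az": 0, "x": 0, "y": -0.23, "z": 0.12, "claw": 50},
])

```text
time_s: 10.95
tool_pos: [0.513, -0.0511, 0.2325]
tool_rot: [180.0, -0.0, 79.0]
force: [0.6, -0.1, -0.5]
grip_width: 0.0434
```

```bash
python3 - <<'E'
from h import *
o=status.get_obs(); print(o['time_s'],o['tool_pos'],o['force'])
t=vision.read_camera('top')[:,:,::-1]; s=vision.read_camera('scene')[:,:,::-1]
cv2.imwrite('pics/t7.png',t); cv2.imwrite('pics/s7.png',s)
f=lambda a:cv2.resize(a,(390,390*a.shape[0]//a.shape[1]),interpolation=cv2.INTER_CUBIC)
cv2.imwrite('pics/t7c.png',cv2.resize(t[160:285,95:270],None,fx=4.5,fy=4.5,interpolation=cv2.INTER_CUBIC))
cv2.imwrite('pics/s7c.png',cv2.resize(s[80:215,310:475],None,fx=4.4,fy=4.4,interpolation=cv2.INTER_CUBIC))
E
```

```text
10.95 [ 0.51299451 -0.05105316  0.23246618] [ 0.63364321 -0.08386553 -0.52040253]
```

View pics/t7.png

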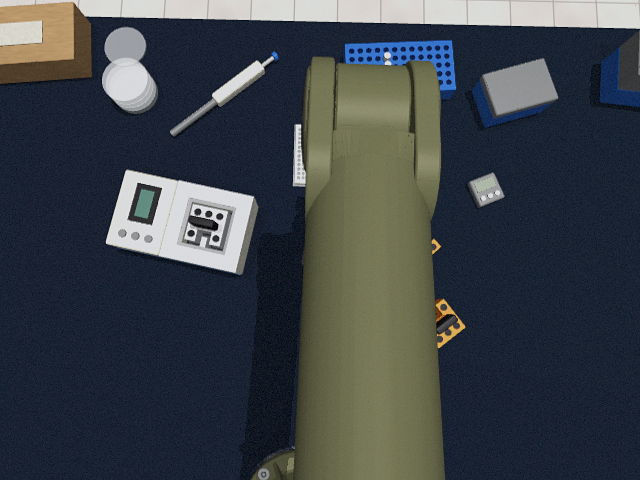

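View pics/t7c.png

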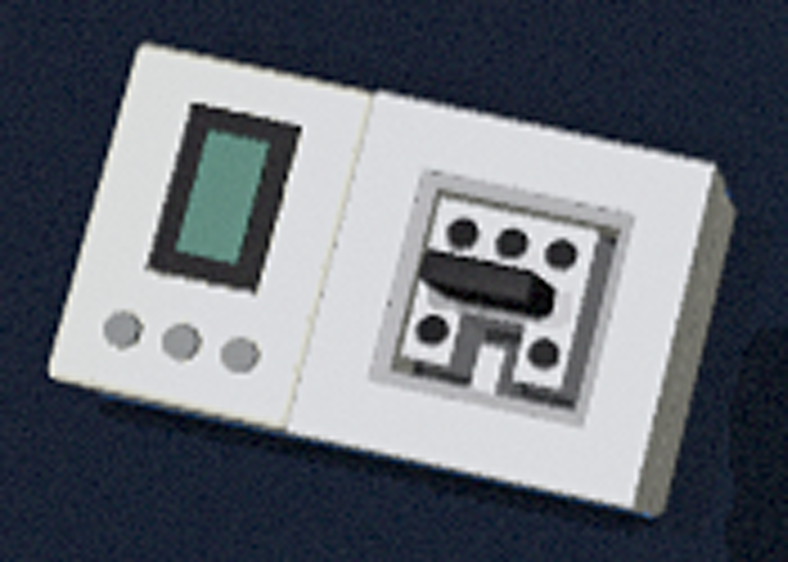

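View pics/s7c.png

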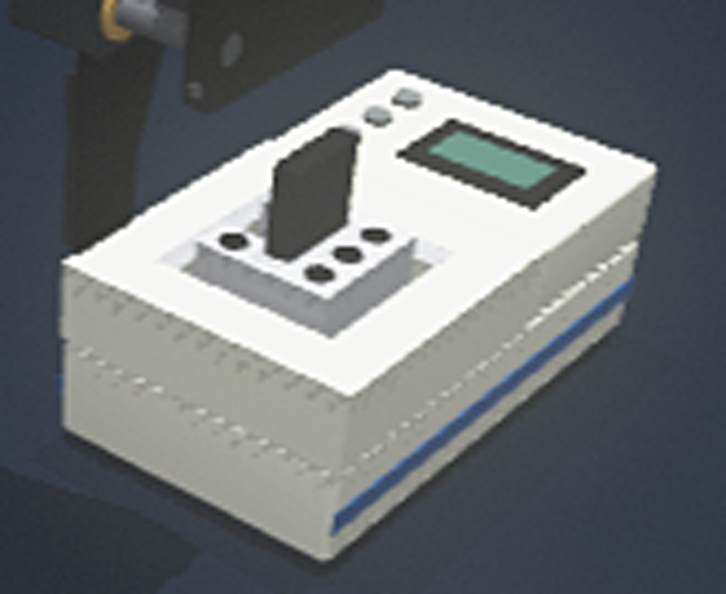

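The block sits level, with its notch around the rib at crop (490,365). Next I check the bystanders in the scene view, then sign off.

```bash
python3 - <<'E'
import cv2
a=cv2.imread('pics/scene0.png');b=cv2.imread('pics/s7.png')
for n,(x0,y0,x1,y1) in dict(plain=(250,195,310,262),round=(308,297,366,365)).items():
    m=cv2.matchTemplate(b[y0-15:y1+15,x0-15:x1+15],a[y0:y1,x0:x1],cv2.TM_CCOEFF_NORMED); _,v,_,l=cv2.minMaxLoc(m); print(n,round(v,3),l[0]-15,l[1]-15)
E
python3 -c "
from cell import workorder,status
print(workorder.sign_off())"
```

```text
plain 0.981 0 0
round 0.999 0 0
the job is handed in; nothing more can be done
None
```

The silver notched block is seated in the heater's well and released, and I handed the job in after about 11 s of the 38 s allowed. I took it by its grip bar, turned it about 36° and lowered it in small steps. It touched the floor at the expected seated height with about 6 N of upward force, and after release I drew the arm clear.

**Last checks:**
- **Fit:** the top and scene pictures show the block level in the well with its notch around the rib. It looks a few millimetres toward the panel side (heater +y). I judged this by eye and did not compute the final offset.
- **Bystanders:** the plain and round blocks show 0 pixels of shift in the scene camera.
- **Disagreement:** the top and wrist cameras differed by 2 to 3 mm on the heater's y position. I followed the wrist view with a small 1 mm correction, and the block passed the rib without any noticeable side force.
- **Refused call:** my first move call was refused as invalid input, apparently because I had left out the zero `ax` and `ay` fields. It did not move the arm.

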